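# Ratchet a filter cell tight in the bench clamp

## Task

The bench clamp's ratchet is set to release: flip its direction selector over to the clamping side with a light push, then swing the handle back and forth by its knob until the filter cell is firmly held upright between the moving jaw and the stop. The last pull should stiffen to about 9 or 10 N at the knob; beyond 13 N the cell is crushed. Work the jaw only through the handle, do not touch the cell, leave the other things where they are, and let go of the clamp when it is tight.

Things in the scene. Friction and masses are not known exactly. Their poses are not given: they have to be found in the camera images.
- clamp: Grey cast base of the ratchet clamp, fixed to the bench: a 140 x 330 x 14 mm plate with an 84 mm square, 30 mm high gearbox. Origin on the bench directly under the ratchet's vertical axis, z up. In its frame the handle points to -x when centred (towards the robot), the jaw closes along +y, and the cell and stop lie on the +y side.
- axis_head (a point): Point on the ratchet's vertical axis at the top face of the steel handle (71 mm above the bench).
- knob (a point): Middle of the upright black round knob at the handle's free end, 22 mm diameter, 49 mm high, from 71 to 120 mm above the bench; this point is 96 mm up and 150 mm from the ratchet axis. Can be pinched from above; it spins freely on its post.
- handle (a joint): Handle angle about the ratchet axis, rad: 0 along the clamp's -x, growing counter-clockwise from above (knob towards the clamp's -y), stops at -0.75 and +0.75. Selector on clamping side: growing angle drives the jaw (5 to 6 N at the knob while it runs free, then 1 N more per 9.4 N of grip), falling angle clicks back (2 to 3 N). Teeth are 0.42 rad apart: that much of a stroke can be idle.
- selector (a joint): Angle of the direction selector relative to the handle, rad, growing counter-clockwise seen from above: -0.40 (stop) releases (falling handle angle opens the jaw), +0.40 (stop) clamps. It stays where it is left; flip it fully over. About 3 N at its tab turns it; the handle itself yields at about 4 N there.
- selector_tab (a point): Centre of the upright dark steel tab of the selector, 22 mm long (along the lever), 7 mm thick, from 76 to 102 mm above the bench; 28 mm from the selector's pivot and, with the selector centred, 84 mm from the ratchet axis, on top of the handle. Its lever points outward towards the knob. The knob stands 66 mm further out.
- selector_pivot (a point): Point on the selector's vertical pivot at the height of the tab's centre, 56 mm from the ratchet axis on the handle's centreline.
- jaw: Moving steel jaw with a thin rubber facing, a block 60 mm wide (clamp x), 22 mm thick, 54 mm high. Origin on its thickness centre, its axes parallel to the clamp's. It closes along the clamp's +y, 16 mm per rad of driven handle angle, and holds where it is left.
- jaw_face (a point): Centre of the jaw's flat clamping face, which looks along the clamp's +y, 42 mm above the bench.
- stop: Fixed steel stop block, 72 mm wide, 24 mm thick, 62 mm high, on the clamp's base plate; its distance from the jaw differs each time. Origin at the centre of its underside.
- stop_face (a point): Centre of the stop's flat face, which looks along the clamp's -y towards the jaw, 45 mm above the bench.
- cell: Filter cell to be clamped: loose aluminium cylinder, 52 mm diameter, 84 mm high plus a 14 mm wide brass nipple, standing upright on the base plate between jaw and stop, not touching them at first; the jaw pushes it along until it meets the stop. Origin at the centre of its underside.
- spare_cell: Bystander: plain aluminium cylinder, 44 mm diameter, 50 mm high, standing behind the clamp. Origin under its centre.
- bottle: Bystander: amber bottle, 52 mm diameter, 130 mm high, standing behind the clamp. Origin under its centre.
- beaker: Bystander: glass beaker, 64 mm diameter, 80 mm high, standing behind the clamp. Origin under its centre.
- driver: Bystander: screwdriver, 200 mm long, lying to the right of the clamp.
- carton: Bystander: cardboard carton, 90 x 120 x 70 mm, left of the clamp. Origin under its centre.
- jar: Bystander: white jar, 60 mm diameter, 80 mm high, at the right. Origin under its centre.
- weight: Bystander: brass weight, 32 mm diameter, 50 mm high, at the left. Origin under its centre.
There are look-alikes about, which are no part of the job. What is shaped like the cell but blue or purple is not meant.

How it is judged:
By the outcome, as a careful person would: the job done as asked, in the order asked, and still so for the second after the job is handed in, with the robot touching nothing.
It also fails if it takes over 58 s, if anything falls off the work surface, if the arm or the gripper's body presses on something with over 40 N, if the wrist force passes 120 N, or if a joint passes its speed limit or range.

## Robot

A 6-joint arm with a two-finger parallel gripper is mounted at the origin on the work surface. World frame = base frame: x ahead of the robot, y to its left, z up, the work surface at z = 0. Lengths are in mm, angles in rad, forces in N, time in s.
With the tool pointing down it reaches from about 325 to 850 mm from the base axis. Payload 4.4 kg.
Tool frame: the origin (TCP) lies at the very end of the fingers, on their centre line; the grasp point (between the pads) lies 19 mm behind it; z points along the fingers, y is the direction in which the jaws open and shut (so a half turn about z gives the same grasp; the last joint's range is limited). The gripper opens to 94 mm and grips with 3 to 60 N. Pads are 16 mm wide; open, the fingers measure 119 mm over their backs; the gripper's body (75 mm by 177 mm) begins 78 mm behind the grasp point.
Start: joints at [1.153, 0.207, 1.542, -0, 1.393, -0.15], TCP at [152.161, 554.504, 205.447] pointing down, gripper open.
Joint ranges: [-2.73, 2.73], [-0.86, 2.22], [0.23, 2.46], [-1.11, 4.25], [0.08, 2.63], [-2.82, 2.82]. Speed limits (rad/s): [2.79, 2.79, 3.14, 3.14, 3.14, 3.14].

## Interface

Orientations are given as a 3x3 rotation matrix whose columns are the frame's x, y, z axes.
In Python, from rig import env gives the robot as it stands.
- The arm moves only by the shell command python3 -m creep 'ROWS' [FORCE]. ROWS is a JSON object of lists of equal length, an entry for each row: "jaw": the closure, from -1 (fully open) to 1 (shut); "slide": the shift along the tool's x, y, z in m, a list of three; "spin": the turn about the tool's z in rad. In form: {"jaw": [jaw, ...], "slide": [[tx, ty, tz], ...], "spin": [spin, ...]}. A call has 1 to 12 rows; each row shifts and turns the pose as measured when the row begins, along the tool's axes as they then stand; what a row does not reach is not made up. A row lasts 1/10 s, in which the tool goes at most 50 mm and 8.59 degrees, less where a joint would pass 70% of its speed; a pose out of reach is approached as far as the arm can. A call with a gripper value outside its range is refused whole. The fingers move at their own pace and stop on an object; FORCE is the grip in N (left out, the last holds). Time passes only in rows, so rows that do not move let the fingers close. It gives the time, the measured TCP pose, the force and the opening at its end, in the units of the state.
- env.observe(): the state, without advancing time (a new reading comes with each control period).
- env.grab_frame(name): name is "side" or "top"; returns a dict with "image" (480x640x3 uint8, blue, green, red), "intrinsics" (3x3 intrinsics, pixels), "camera_from_world" (4x4, takes a point from world to camera coordinates). Camera axes: x right, y down, z forward; pixel columns grow to the right and rows downward; lengths in mm; the calibration is good to about 2 mm. A picture is of the moment at which its call begins. There is no depth.
- env.finish_job(): hands the job in, once; it reports no verdict.
The state is a dict: "time": time; "qpos": joint angles; "qd": joint speeds; "effort": joint torques, N m; "position": TCP position; "eef_rot": TCP orientation; "contact_force": force on the tool from outside, world axes, zero at the start; "wrist_torque": the same for the moment, N m; "opening": finger opening in mm.
Only numpy, scipy, OpenCV 4.12 (cv2) and the standard library are available. Lean on these libraries where they do the work, as an engineer would, in place of code of your own. Each camera call takes 0.05 s, during which the arm holds its last target. There are 200 camera calls.

## Working session

There is one attempt and no reset: what is moved stays moved. The work goes in short steps, Python scripts to look and compute and a shell command to move; the robot and the scene stay as the last step left them, time stands still between calls to the robot, and variables do not carry over. Pictures are saved under pics/ and viewed, about 8 in all and at most 12, crops included, and the job is handed in when it is done.

```bash
mkdir -p pics; ls; python3 - <<'E'
from rig import env
import cv2
for n in("top","side"):
    f=env.grab_frame(n);cv2.imwrite(f"pics/{n}0.png",f["image"]);print(n,f["intrinsics"].tolist(),f["camera_from_world"].round(4).tolist())
s=env.observe();print(s)
E
```

```text
pics
top [[582.529438238806, 0.0, 319.90125283350756], [0.0, 582.529438238806, 243.5090582137949], [0.0, 0.0, 1.0]] [[-0.0165, -0.9995, -0.0271, 41.4332], [-0.9808, 0.0214, -0.194, 638.0923], [0.1945, 0.0234, -0.9806, 1271.6568], [0.0, 0.0, 0.0, 1.0]]
side [[519.1951013047365, 0.0, 315.60137283180956], [0.0, 519.1951013047365, 245.24728265806198], [0.0, 0.0, 1.0]] [[0.9108, -0.4123, -0.0223, -563.8546], [-0.2343, -0.4717, -0.85, 246.1712], [0.34, 0.7794, -0.5262, 902.8051], [0.0, 0.0, 0.0, 1.0]]
{'time': 0.1, 'qpos': array([ 1.15251976e+00,  2.07372532e-01,  1.54278461e+00, -9.23229916e-06,
        1.39352420e+00, -1.50488856e-01]), 'qd': array([-0.00027063, -0.00112339, -0.00338431, -0.00016592,  0.00046934,
       -0.00048818]), 'effort': array([ 2.32120192e-04, -3.71859276e+01, -2.82296330e+01,  7.00172991e-02,
        3.11366958e-02, -8.29495389e-05]), 'position': array([151.85184756, 553.828862  , 204.39806936]), 'eef_rot': array([[-9.64358929e-01,  2.64596203e-01, -8.40090859e-04],
       [ 2.64597362e-01,  9.64357081e-01, -1.91231142e-03],
       [ 3.04157227e-04, -2.06644042e-03, -9.99997819e-01]]), 'contact_force': array([0.46376465, 0.29827749, 1.14054133]), 'wrist_torque': array([-0.01603568,  0.01487645,  0.04094867]), 'opening': 93.75353615599063}
```

View pics/top0.png

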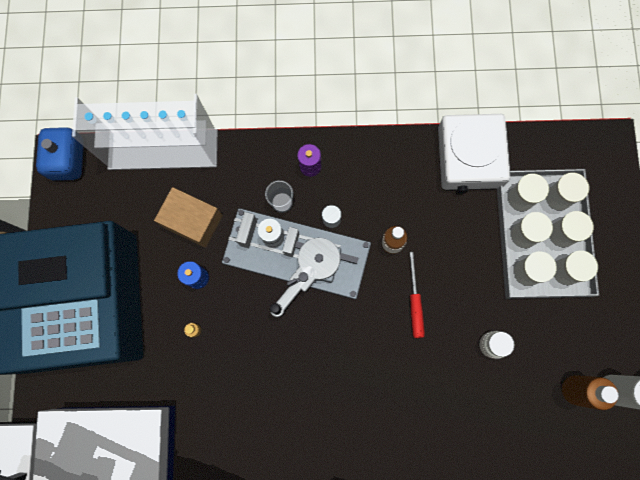

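View pics/side0.png

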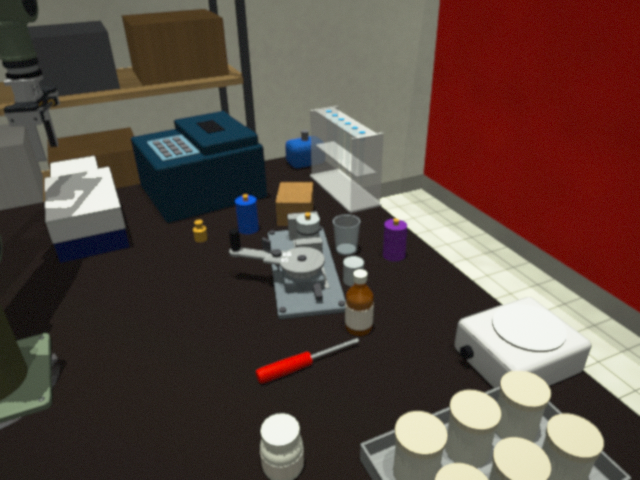

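The top view shows the clamp axis at about (318,258), the knob at (277,310), the cell at (269,231), and the stop and jaw either side of the cell. I'll enlarge both views.

```bash
python3 - <<'E'
import cv2
a=cv2.imread("pics/top0.png")[200:330,215:375];b=cv2.imread("pics/side0.png")[195:320,220:360]
cv2.imwrite("pics/c1.png",cv2.resize(a,None,fx=5,fy=4.6,interpolation=2) if 0 else cv2.resize(a,None,fx=4.6,fy=4.6,interpolation=2))
E
cat > h.py <<'E'
import numpy as np
from rig import env
def cal(n):
    f=env.grab_frame(n);return f
def ray(f,u,v,z):
    T=f["camera_from_world"];R,t=T[:3,:3],T[:3,3];c=-R.T@t
    d=R.T@np.linalg.solve(f["intrinsics"],[u,v,1]);return c+d*(z-c[2])/d[2]
def proj(f,p):
    T=f["camera_from_world"];q=f["intrinsics"]@(T[:3,:3]@np.array(p)+T[:3,3]);return q[:2]/q[2]
E
```

```text
(no output)
```

View pics/c1.png

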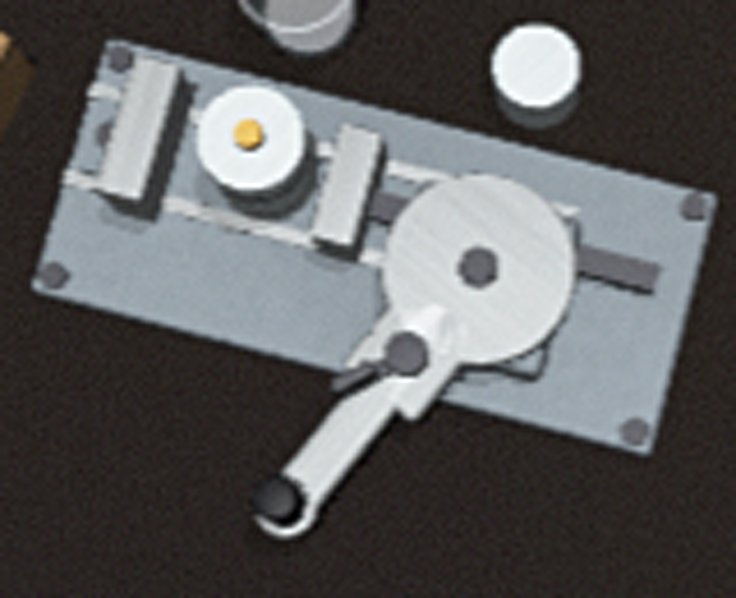

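The crop shows the hub at (478,267), the knob top at (280,498), the selector pivot at (407,353) and the tab end at (345,385). So the tab lies clockwise of the handle, which is the release side. Next I'll turn these into world positions.

```bash
python3 - <<'E'
from h import *
f=cal("top")
P=lambda u,v,z:ray(f,215+(u+.5)/4.6-.5,200+(v+.5)/4.6-.5,z)
ax=P(478,267,75);kn=P(280,498,120);pv=P(407,353,85);tab=P(352,382,102)
print("ax",ax,"kn",kn,np.linalg.norm((kn-ax)[:2]),"pv",pv,np.linalg.norm((pv-ax)[:2]),"tab",tab,np.linalg.norm((tab-pv)[:2]))
c=[P(*q,14) for q in((122,58),(53,275),(634,432),(694,207))]
ey=c[0]-c[3]+c[1]-c[2];ty=np.arctan2(ey[1],ey[0]);print("clamp +y dir",ty,"-x dir",ty+np.pi/2)
h=(kn-ax);th=np.arctan2(h[1],h[0]);print("handle dir",th,"angle",(th-ty-np.pi/2+np.pi)%(2*np.pi)-np.pi)
l=tab-pv;print("sel rel",(np.arctan2(l[1],l[0])-th+np.pi)%(2*np.pi)-np.pi)
e=np.array([np.cos(ty),np.sin(ty)])
for n,q,z in(("stopface top",(165,140),62),("stopface2",(180,66),62),("cell",(250,140),84),("jaw face",(345,126),54),("jawf2",(316,233),54)):print(n,(P(*q,z)-ax)[:2]@e)
s=env.observe();print(np.linalg.norm(kn[:2]),s["time"])
E
```

```text
ax [603.8979785  32.573574   75.       ] kn [488.58126674 125.65984275 120.        ] 148.1991816484602 pv [560.60685159  67.40987252  85.        ] 55.566980875379826 tab [544.78068971  92.93832166 102.        ] 30.036130168046117
clamp +y dir 1.2872033919396475 -x dir 2.8579997187345443
handle dir 2.462463109481491 angle -0.39553660925305323
sel rel -0.33671283660710927
stopface top 170.03278689672587
stopface2 173.64732574680696
cell 124.88055817913596
jaw face 85.56655293505241
jawf2 84.58817624119432
504.481962304287 0.15
```

```bash
python3 -m creep '{"jaw":[1,1,1],"slide":[[0,0,0],[0,0,0],[0,0,0]],"spin":[0.137,0.137,0.137]}' 20; python3 -m creep '{"jaw":[1,1,1,1,1,1,1,1,1,1,1,1],"slide":[[-0.048,-0.0066,0],[-0.048,-0.0066,0],[-0.048,-0.0066,0],[-0.048,-0.0066,0],[-0.048,-0.0066,0],[-0.048,-0.0066,0],[-0.048,-0.0066,0],[-0.048,-0.0066,0],[-0.048,-0.0066,0],[-0.048,-0.0066,0],[-0.048,-0.0066,0],[-0.048,-0.0066,0]],"spin":[0,0,0,0,0,0,0,0,0,0,0,0]}'
cat > d.py <<'E'
import sys
from h import *
s=env.observe();R=s["eef_rot"];g=np.array([float(a) for a in sys.argv[1:4]])
yaw=np.arctan2(R[1,0],R[0,0]);print("t",s["time"],"pos",s["position"].round(1),"yaw",yaw.round(3),"F",s["contact_force"].round(2),"open",s["opening"].round(1))
print("slide m",(R.T@(g-s["position"])/1000).round(4),"spin",(yaw-float(sys.argv[4])).round(3))
E
python3 d.py 559 122.7 110 2.463
```

```text
time: 0.45
position: [151.5, 552.9, 202.9]
eef_rot: [[-0.769, 0.639, -0.002], [0.639, 0.769, -0.004], [-0.001, -0.005, -1.0]]
contact_force: [-0.1, -0.2, 0.7]
opening: 73.8
time: 1.65
position: [550.9, 113.4, 200.1]
eef_rot: [[-0.775, 0.632, -0.005], [0.632, 0.775, -0.003], [0.002, -0.006, -1.0]]
contact_force: [1.2, 0.5, 0.3]
opening: 0.2Traceback (most recent call last):
  File "d.py", line 4, in <module>
    yaw=np.arctan2(R[1,0],R[0,0]);print("t",s["time"],"pos",s["position"].round(1),"yaw",yaw.round(3),"F",s["contact_force"].round(2),"open",s["opening"].round(1))
                                                                                                                                             ^^^^^^^^^^^^^^^^^^
AttributeError: 'float' object has no attribute 'round'
```

```bash
sed -i 's/s\["opening"\].round(1)/round(s["opening"],1)/' d.py
python3 -m creep '{"jaw":[1,1,1,1,1,1],"slide":[[0,0.012,0],[0,0,0.04],[0,0,0.04],[0,0,0.01],[0,0,0],[0,0,0]],"spin":[0.01,0,0,0,0,0]}'
python3 d.py 559 122.7 82 2.463; python3 - <<'E'
from h import *
import cv2
a=cv2.resize(cal("top")["image"][215:325,240:370],None,fx=4,fy=4,interpolation=2);b=cv2.resize(cal("side")["image"][205:315,220:350],None,fx=4,fy=4,interpolation=2)
cv2.imwrite("pics/p2.png",np.vstack([a,b])[:, :] if 0 else cv2.resize(np.hstack([a,b]),(800,338)))
E
```

```text
time: 2.25
position: [563.8, 118.2, 108.9]
eef_rot: [[-0.762, 0.648, -0.001], [0.648, 0.762, -0.004], [-0.001, -0.004, -1.0]]
contact_force: [-0.1, -0.3, 0.5]
opening: 0.6
t 2.25 pos [563.8 118.2 108.9] yaw 2.437 F [-0.12 -0.31  0.46] open 0.6
slide m [0.0066 0.0005 0.0269] spin -0.026
```

View pics/p2.png

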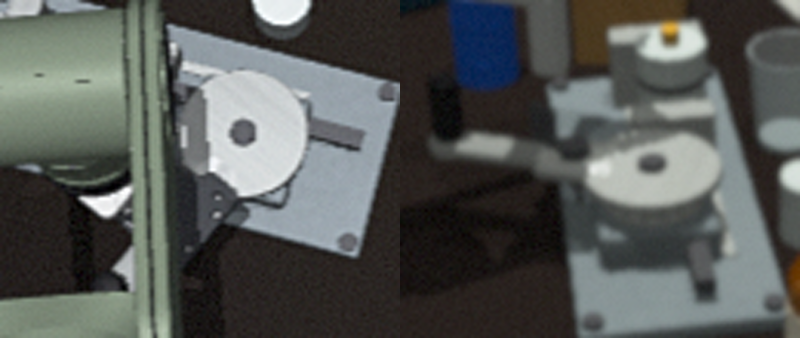

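The side crop shows the shadow but no fingers, so I'll check where the fingertip should project.

```bash
python3 - <<'E'
from h import *
import cv2
f=cal("side");print([proj(f,p) for p in((564,118,109),(604,32.6,71),(488.6,125.7,120),(547,92,100))])
cv2.imwrite("pics/p3.png",f["image"])
E
```

```text
[array([269.03809076, 229.47007484]), array([301.9710445 , 258.93461058]), array([234.05454635, 231.31119737]), array([266.00465285, 240.36658056])]
```

View pics/p3.png

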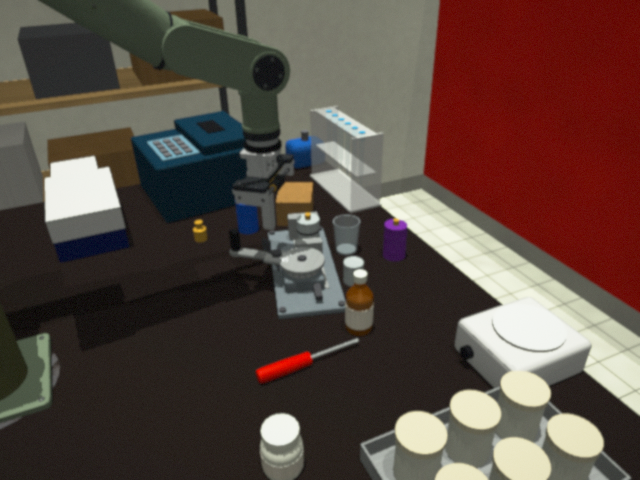

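The full side view shows the fingertips at (268,229), as projected, beside the tab. I'll go down and start pushing.

```bash
python3 -m creep '{"jaw":[1,1,1,1,1],"slide":[[0.0066,0,0],[0,0,0.015],[0,0,0.012],[0,0,0],[0,0,0]],"spin":[-0.026,0,0,0,0]}'
python3 d.py 559 122.7 82 2.463
python3 -m creep '{"jaw":[1,1,1,1,1],"slide":[[0,-0.004,0],[0,-0.004,0],[0,-0.003,0],[0,0,0],[0,0,0]],"spin":[0,0,0,0,0]}'
python3 d.py 559 122.7 82 2.463
```

```text
time: 2.9
position: [561.7, 123.3, 84.5]
eef_rot: [[-0.78, 0.625, 0.008], [0.625, 0.78, -0.003], [-0.009, 0.003, -1.0]]
contact_force: [-0.1, 0.4, 0.6]
opening: 0.7
t 2.9 pos [561.7 123.3  84.5] yaw 2.466 F [-0.13  0.42  0.63] open 0.7
slide m [ 0.0018 -0.0022  0.0024] spin 0.003
time: 3.4
position: [554.4, 113.4, 84.5]
eef_rot: [[-0.78, 0.626, 0.008], [0.626, 0.78, -0.003], [-0.009, 0.003, -1.0]]
contact_force: [0.5, -0.7, -0.1]
opening: 0.2
t 3.4 pos [554.4 113.4  84.5] yaw 2.465 F [ 0.5  -0.69 -0.14] open 0.2
slide m [0.0022 0.0101 0.0026] spin 0.002
```

```bash
for i in 1; do python3 -m creep '{"jaw":[1,1,1,1],"slide":[[0.001,-0.003,0],[0.001,-0.003,0],[0,-0.003,0],[0,-0.003,0]],"spin":[0,0,0,0]}'; done; python3 d.py 559 122.7 82 2.463;  python3 -m creep '{"jaw":[1,1,1],"slide":[[0,-0.003,0],[0,-0.003,0],[0,-0.003,0]],"spin":[0,0,0]}';python3 d.py 559 122.7 82 2.463
```

```text
time: 3.8
position: [546.0, 107.3, 84.9]
eef_rot: [[-0.779, 0.626, 0.012], [0.626, 0.779, 0.002], [-0.008, 0.009, -1.0]]
contact_force: [0.4, 4.4, 0.1]
opening: 0.1
t 3.8 pos [546.  107.3  84.9] yaw 2.465 F [0.35 4.39 0.15] open 0.1
slide m [-0.0005  0.0201  0.003 ] spin 0.002
time: 4.1
position: [539.2, 100.9, 84.9]
eef_rot: [[-0.78, 0.626, 0.011], [0.626, 0.78, 0.003], [-0.006, 0.009, -1.0]]
contact_force: [0.5, 3.8, -1.4]
opening: 0.4
t 4.1 pos [539.2 100.9  84.9] yaw 2.465 F [ 0.49  3.76 -1.36] open 0.4
slide m [-0.0018  0.0293  0.0032] spin 0.002
```

```bash
python3 -m creep '{"jaw":[1,1,1],"slide":[[-0.001,-0.002,0],[0,-0.002,0],[0,-0.002,0]],"spin":[0,0,0]}' >/dev/null;python3 d.py 559 122.7 82 2.463;  python3 -m creep '{"jaw":[1],"slide":[[0,-0.002,0]],"spin":[0]}'>/dev/null;python3 d.py 559 122.7 82 2.463;  python3 -m creep '{"jaw":[1],"slide":[[0,-0.002,0]],"spin":[0]}'>/dev/null;python3 d.py 559 122.7 82 2.463
```

```text
t 4.4 pos [536.1  95.8  85. ] yaw 2.465 F [ 0.69  4.33 -2.03] open 0.6
slide m [-0.0009  0.0353  0.0034] spin 0.002
t 4.5 pos [535.2  94.1  85. ] yaw 2.465 F [ 1.28  4.5  -0.66] open 0.6
slide m [-0.0006  0.0372  0.0034] spin 0.002
t 4.6 pos [534.3  92.4  85. ] yaw 2.465 F [ 2.21  4.45 -1.62] open 0.3
slide m [-0.0002  0.0391  0.0035] spin 0.002
```

```bash
python3 -m creep '{"jaw":[1],"slide":[[0,-0.002,0]],"spin":[0]}'>/dev/null;python3 d.py 559 122.7 82 2.463;  python3 -m creep '{"jaw":[1,1,1,1],"slide":[[0,0.02,0],[0,0.02,-0.02],[0,0,-0.04],[0,0,-0.04]],"spin":[0,0,0,0]}'>/dev/null; python3 -m creep '{"jaw":[1,1,1,-1,-1,-1,-1],"slide":[[0.04,0.03,-0.02],[0.04,0.04,0],[0.04,0.04,0],[0.04,0.04,0],[0.04,0.04,0],[0,0,0],[0,0,0]],"spin":[0,0,0,0,0,0,0]}';python3 - <<'E'
from h import *
import cv2
cv2.imwrite("pics/p4.png",cv2.resize(cal("top")["image"][200:330,215:375],None,fx=4.6,fy=4.6,interpolation=2))
E
```

```text
t 4.7 pos [533.3  90.7  85. ] yaw 2.465 F [ 0.88  4.01 -1.46] open 0.7
slide m [0.     0.041  0.0035] spin 0.002
time: 5.8
position: [522.7, 364.5, 204.0]
eef_rot: [[-0.773, 0.634, 0.007], [0.634, 0.773, -0.029], [-0.024, -0.018, -1.0]]
contact_force: [0.4, -1.0, 0.5]
opening: 29.0
```

View pics/p4.png

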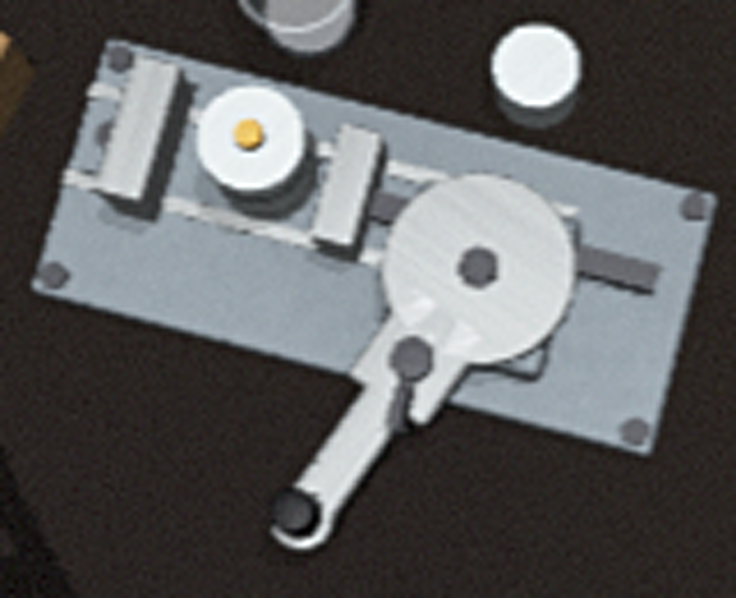

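The selector tab now points from (411,357) to (398,420), on the other side of the handle. The knob is at (297,511), and the cell, jaw and bystanders haven't moved. I'll compute the angles and the approach.

```bash
cat >> h.py <<'E'
AX=np.array([603.9,32.6]);E0=2.858
def polar(th): # handle angle -> knob xy, yaw
    a=E0+th;return AX+150*np.array([np.cos(a),np.sin(a)]),a
E
python3 - <<'E'
from h import *
f=cal("top")
P=lambda u,v,z:ray(f,215+(u+.5)/4.6-.5,200+(v+.5)/4.6-.5,z)
kn=P(297,511,120);pv=P(411,357,85);tb=P(399,414,102)
h=kn[:2]-AX;th=np.arctan2(h[1],h[0]);l=(tb-pv)[:2]
print(kn,np.hypot(*h),"handle",th,th-E0,"sel",np.arctan2(l[1],l[0])-th,"len",np.hypot(*l))
E
python3 d.py 485 115.2 200 2.55
```

```text
[482.37843169 117.71827456 120.        ] 148.36647945770338 handle 2.5305730643549325 -0.32742693564506764 sel 0.43931882739603134 len 30.055569947248898
t 5.9 pos [522.8 363.7 204. ] yaw 2.453 F [-0.52 -0.68  0.04] open 37.4
slide m [-0.1286 -0.2158  0.0107] spin -0.097
```

```bash
python3 -m creep '{"jaw":[-0.4,-0.4,-0.4,-0.4,-0.4,-0.4,-0.4],"slide":[[-0.0247,-0.0432,0],[-0.0247,-0.0432,0],[-0.0247,-0.0432,0],[-0.0247,-0.0432,0],[-0.0247,-0.0432,0],[0,0,0],[0,0,0]],"spin":[-0.077,0,0,0,0,0,0]}'>/dev/null;python3 d.py 481.5 118.3 78 2.53
```

```text
t 6.6 pos [495.3 104.7 210. ] yaw 2.517 F [ 0.44 -0.09 -0.14] open 66.1
slide m [0.0226 0.0065 0.1313] spin -0.013
```

```bash
python3 -m creep '{"jaw":[-0.4,-0.4,-0.4,-0.4,-0.4],"slide":[[0.0226,0.0065,0],[0,0,0.04],[0,0,0.03],[0,0,0],[0,0,0]],"spin":[-0.013,0,0,0,0]}'>/dev/null;python3 d.py 481.5 118.3 80 2.53; python3 -c "
from h import *;print(env.observe()['eef_rot'].round(3))"
```

```text
t 7.1 pos [483.  121.2 140.4] yaw 2.529 F [2.15 0.54 0.3 ] open 65.7
slide m [ 0.0014 -0.0018  0.0604] spin -0.001
[[-0.818  0.576  0.011]
 [ 0.575  0.817 -0.038]
 [-0.031 -0.025 -0.999]]
```

```bash
python3 -m creep '{"jaw":[-0.4,-0.4,-0.4,-0.4,-0.4],"slide":[[0.0014,-0.0018,0.02],[0,0,0.02],[0,0,0.018],[0,0,0],[0,0,0]],"spin":[0,0,0,0,0]}'>/dev/null;python3 d.py 481.5 118.3 80 2.53;python3 -m creep '{"jaw":[1,1,1,1,1,1,1,1],"slide":[[0,0,0],[0,0,0],[0,0,0],[0,0,0],[0,0,0],[0,0,0],[0,0,0],[0,0,0]],"spin":[0,0,0,0,0,0,0,0]}' 25 >/dev/null;python3 d.py 481.5 118.3 80 2.53
```

```text
t 7.6 pos [489.1 120.6  90. ] yaw 2.531 F [ 0.47 -0.02  0.57] open 65.8
slide m [ 0.0054 -0.0061  0.0099] spin 0.001
t 8.4 pos [492.1 120.3  95.2] yaw 2.531 F [-1.47 -1.43  1.27] open 21.1
slide m [ 0.0082 -0.0075  0.0149] spin 0.001
```

The grip is off-centre: 8 mm too far inward and 15 mm too high, because the hold drifts. I'll reopen, correct and re-grip.

```bash
python3 -m creep '{"jaw":[-0.2,-0.2,-0.2,-0.2],"slide":[[0,0,0],[0.008,-0.004,0.01],[0.002,-0.002,0.008],[0,0,0.002]],"spin":[0,0,0,0]}'>/dev/null;python3 d.py 481.5 118.3 79 2.53
```

```text
t 8.8 pos [480.6 121.2  73.2] yaw 2.531 F [-0.15  0.63  0.16] open 50.1
slide m [-0.0027 -0.0019 -0.0056] spin 0.001
```

```bash
python3 -m creep '{"jaw":[1,1,1,1,1,1],"slide":[[-0.001,-0.002,-0.003],[0,0,0],[0,0,0],[0,0,0],[0,0,0],[0,0,0]],"spin":[0,0,0,0,0,0]}' 25 >/dev/null;python3 d.py 481.5 118.3 79 2.53
```

```text
t 9.4 pos [480.3 120.3  75.7] yaw 2.53 F [-0.12  0.1  -0.65] open 21.4
slide m [-0.0022 -0.001  -0.0032] spin 0.0
```

```bash
cat > k.py <<'E'
from h import *
s=env.observe();p=s["position"];R=s["eef_rot"];g=p-19*R[:,2];d=p[:2]-AX;r=np.hypot(*d);a=np.arctan2(d[1],d[0])
yaw=np.arctan2(R[1,0],R[0,0]);F=s["contact_force"];w=lambda x:(x+np.pi)%(2*np.pi)-np.pi
print("t %.2f th %.3f r %.1f z %.1f yawerr %.3f | Fon-tool tang(ccw) %.2f rad %.2f z %.2f open %.1f tilt %s"%(s["time"],w(a-E0),r,p[2],w(yaw-a),F[:2]@[-np.sin(a),np.cos(a)],F[:2]@[np.cos(a),np.sin(a)],F[2],s["opening"],R[:2,2].round(3)))
E
python3 k.py
python3 -m creep '{"jaw":[1,1,1,1,1,1],"slide":[[-0.0003,-0.009,0],[-0.0003,-0.009,0],[-0.0003,-0.009,0],[-0.0003,-0.009,0],[-0.0003,-0.009,0],[-0.0003,-0.009,0]],"spin":[-0.06,-0.06,-0.06,-0.06,-0.06,-0.06]}'>/dev/null; python3 k.py
```

```text
t 9.40 th -0.334 r 151.5 z 75.7 yawerr 0.006 | Fon-tool tang(ccw) -0.01 rad 0.16 z -0.65 open 21.4 tilt [ 0.034 -0.033]
t 10.00 th 0.002 r 151.5 z 75.7 yawerr 0.042 | Fon-tool tang(ccw) -3.39 rad 0.30 z -3.04 open 22.1 tilt [ 0.037 -0.023]
```

```bash

python3 -m creep '{"jaw":[1,1,1,1,1,1],"slide":[[-0.0003,-0.009,0],[-0.0003,-0.009,0],[-0.0003,-0.009,0],[-0.0003,-0.009,0],[-0.0003,-0.009,0],[-0.0003,-0.009,0]],"spin":[-0.067,-0.067,-0.065,-0.063,-0.063,-0.063]}'>/dev/null; python3 k.py;python3 -m creep '{"jaw":[1,1,1,1],"slide":[[-0.0003,-0.009,0],[-0.0003,-0.009,0],[-0.0003,-0.009,0],[-0.0003,-0.009,0]],"spin":[-0.06,-0.06,-0.06,-0.06]}'>/dev/null; python3 k.py
```

```text
t 10.60 th 0.301 r 151.6 z 75.6 yawerr 0.141 | Fon-tool tang(ccw) -6.21 rad 2.32 z 2.05 open 21.8 tilt [0.032 0.002]
t 11.00 th 0.498 r 151.7 z 75.6 yawerr 0.194 | Fon-tool tang(ccw) -6.05 rad 2.71 z 4.73 open 21.6 tilt [0.017 0.014]
```

```bash

python3 -m creep '{"jaw":[1,1,1,1],"slide":[[0.001,-0.009,0],[0.001,-0.009,0],[0,-0.009,0],[0,-0.006,0]],"spin":[0,0,0,0]}'>/dev/null; python3 k.py
python3 -m creep '{"jaw":[1,1,1,1,1,1],"slide":[[0,0.012,0],[-0.0005,0.012,0],[-0.0005,0.012,0],[-0.0005,0.012,0],[-0.0005,0.012,0],[-0.0005,0.012,0]],"spin":[0.08,0.08,0.08,0.08,0.08,0.08]}'>/dev/null; python3 k.py
```

```text
t 11.40 th 0.691 r 151.8 z 75.6 yawerr 0.003 | Fon-tool tang(ccw) -5.94 rad -1.48 z 1.50 open 21.9 tilt [0.012 0.021]
t 12.00 th 0.273 r 152.0 z 75.7 yawerr -0.076 | Fon-tool tang(ccw) 2.28 rad 2.27 z 0.83 open 21.5 tilt [0.011 0.   ]
```

```bash

python3 -m creep '{"jaw":[1,1,1,1,1,1,1,1,1,1],"slide":[[-0.0005,0.012,0],[-0.0005,0.012,0],[-0.0005,0.012,0],[-0.0005,0.012,0],[-0.0005,0.012,0],[-0.0005,0.012,0],[-0.0005,0.012,0],[-0.0005,0.012,0],[-0.0005,0.012,0],[-0.0005,0.012,0]],"spin":[0.06,0.06,0.07,0.07,0.07,0.07,0.07,0.07,0.07,0.07]}'>/dev/null; python3 k.py
```

```text
t 13.00 th -0.484 r 152.4 z 75.7 yawerr -0.027 | Fon-tool tang(ccw) 3.02 rad 0.62 z 1.47 open 21.8 tilt [-0.007 -0.013]
```

```bash
python3 - <<'E'
from h import *
import cv2
cv2.imwrite("pics/p5.png",cv2.resize(np.hstack([cal("top")["image"][195:335,215:375],cal("side")["image"][190:330,220:380]]),None,fx=2.5,fy=2.5,interpolation=2))
E
```

```text
(no output)
```

View pics/p5.png

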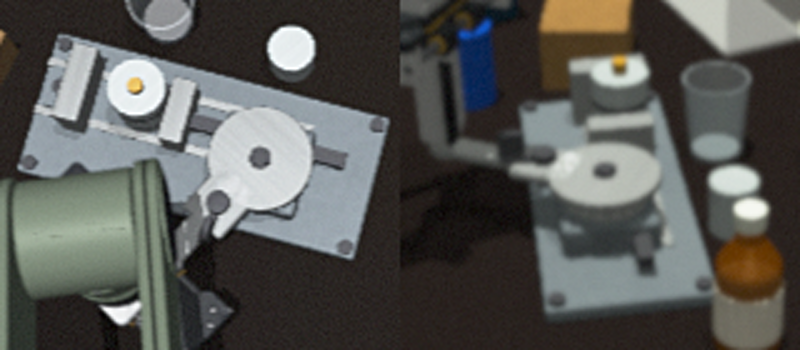

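The jaw's left edge at (175,80) has advanced about 10 mm, and the cell is still standing at (135,85). I'll finish the back stroke and drive again.

```bash

python3 -m creep '{"jaw":[1,1,1],"slide":[[-0.001,0.012,0],[-0.001,0.012,0],[-0.0015,0.009,0]],"spin":[0.07,0.07,0.05]}'>/dev/null; python3 k.py
python3 -m creep '{"jaw":[1,1,1,1,1,1,1,1,1,1],"slide":[[-0.0005,-0.011,0],[-0.0005,-0.011,0],[-0.0005,-0.011,0],[-0.0005,-0.011,0],[-0.0005,-0.011,0],[-0.0005,-0.011,0],[-0.0005,-0.011,0],[-0.0005,-0.011,0],[-0.0005,-0.011,0],[-0.0005,-0.011,0]],"spin":[-0.065,-0.065,-0.065,-0.065,-0.06,-0.06,-0.06,-0.06,-0.06,-0.06]}'>/dev/null; python3 k.py
```

```text
t 13.40 th -0.697 r 152.3 z 75.7 yawerr -0.003 | Fon-tool tang(ccw) 2.19 rad 4.96 z 2.53 open 21.6 tilt [-0.012 -0.01 ]
t 14.40 th -0.015 r 152.4 z 75.7 yawerr -0.017 | Fon-tool tang(ccw) -5.75 rad -1.53 z -4.07 open 21.9 tilt [0.007 0.007]
```

```bash

python3 -m creep '{"jaw":[1,1,1,1,1],"slide":[[-0.0005,-0.01,0],[-0.0005,-0.01,0],[-0.0005,-0.01,0],[-0.0005,-0.01,0],[-0.0005,-0.01,0]],"spin":[-0.06,-0.06,-0.06,-0.06,-0.06]}'>/dev/null; python3 k.py
python3 -m creep '{"jaw":[1,1,1,1,1],"slide":[[-0.0005,-0.009,0],[-0.0005,-0.009,0],[-0.0005,-0.009,0],[-0.0005,-0.009,0],[-0.0005,-0.009,0]],"spin":[-0.05,-0.05,-0.05,-0.05,-0.05]}'>/dev/null; python3 k.py
python3 -c "
from h import *;import cv2
cv2.imwrite('pics/p6.png',cv2.resize(cal('top')['image'][195:335,215:375],None,fx=4,fy=4,interpolation=2))"
```

```text
t 14.90 th 0.313 r 152.1 z 75.7 yawerr -0.021 | Fon-tool tang(ccw) -5.92 rad -3.26 z -3.05 open 21.3 tilt [0.013 0.01 ]
t 15.40 th 0.596 r 151.9 z 75.6 yawerr -0.033 | Fon-tool tang(ccw) -5.91 rad -4.13 z -1.11 open 21.4 tilt [0.017 0.018]
```

View pics/p6.png

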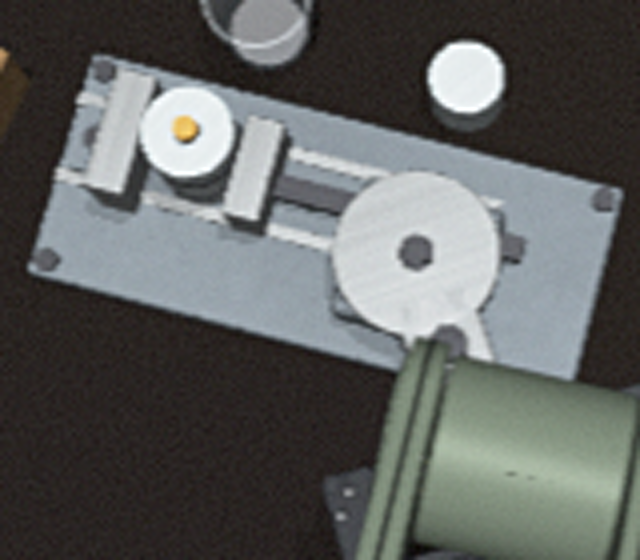

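In this view the jaw face corners are (253,122) and (227,213), the cell centre is at (187,132), and the stop face edge runs from (155,75) to (122,192). I'll measure what gap is left.

```bash
python3 - <<'E'
from h import *
f=cal("top");e=np.array([np.cos(E0-np.pi/2),np.sin(E0-np.pi/2)]);n=np.array([e[1],-e[0]])
P=lambda u,v,z:ray(f,215+(u+.5)/4-.5,195+(v+.5)/4-.5,z)[:2]-AX
for q,z in(((253,122),54),((227,213),54),((187,132),84),((155,75),62),((122,192),62)):print(q,P(*q,z)@e,P(*q,z)@n)
E
```

```text
(253, 122) 113.18520464676168 52.838987067184256
(227, 213) 112.76846950015062 -2.8212146340692854
(187, 132) 143.13046435278926 31.646538661945023
(155, 75) 174.83920893109772 63.46645393365341
(122, 192) 173.46326974136775 -7.9315599065808655
```

```bash

python3 -m creep '{"jaw":[1,1],"slide":[[0,-0.009,0],[0,-0.006,0]],"spin":[-0.05,-0.04]}'>/dev/null; python3 k.py
python3 -m creep '{"jaw":[1,1,1,1,1,1,1,1,1,1],"slide":[[-0.0005,0.012,0],[-0.0005,0.012,0],[-0.0005,0.012,0],[-0.0005,0.012,0],[-0.0005,0.012,0],[-0.0005,0.012,0],[-0.0005,0.012,0],[-0.0005,0.012,0],[-0.0005,0.012,0],[-0.0005,0.012,0]],"spin":[0.07,0.07,0.07,0.07,0.07,0.07,0.07,0.07,0.07,0.07]}'>/dev/null; python3 k.py
python3 -m creep '{"jaw":[1,1,1,1,1,1,1],"slide":[[-0.0007,0.012,0],[-0.0007,0.012,0],[-0.0007,0.012,0],[-0.0007,0.012,0],[-0.0007,0.012,0],[-0.0007,0.012,0],[-0.001,0.01,0]],"spin":[0.07,0.07,0.07,0.07,0.07,0.07,0.07]}'>/dev/null; python3 k.py
```

```text
t 15.70 th 0.689 r 151.9 z 75.7 yawerr -0.036 | Fon-tool tang(ccw) -6.45 rad -5.05 z -0.77 open 21.5 tilt [0.019 0.02 ]
t 16.70 th -0.025 r 152.2 z 75.6 yawerr -0.047 | Fon-tool tang(ccw) 3.24 rad 0.06 z 0.74 open 21.8 tilt [ 0.014 -0.011]
t 17.40 th -0.530 r 152.2 z 75.6 yawerr -0.053 | Fon-tool tang(ccw) 2.31 rad 4.17 z 2.26 open 21.8 tilt [-0.001 -0.019]
```

```bash

python3 -m creep '{"jaw":[1,1,1,1,1],"slide":[[-0.0005,-0.010,0],[-0.0005,-0.01,0],[-0.0005,-0.01,0],[-0.0005,-0.01,0],[-0.0005,-0.01,0]],"spin":[-0.06,-0.06,-0.06,-0.06,-0.06]}'>/dev/null; python3 k.py
for i in 1; do python3 -m creep '{"jaw":[1,1],"slide":[[-0.0002,-0.005,0],[-0.0002,-0.005,0]],"spin":[-0.03,-0.03]}'>/dev/null; python3 k.py;done
python3 -m creep '{"jaw":[1,1],"slide":[[-0.0002,-0.005,0],[-0.0002,-0.005,0]],"spin":[-0.03,-0.03]}'>/dev/null; python3 k.py
```

```text
t 17.90 th -0.218 r 152.3 z 75.7 yawerr -0.052 | Fon-tool tang(ccw) -2.78 rad -2.02 z -4.25 open 21.7 tilt [ 0.01  -0.017]
t 18.10 th -0.152 r 152.2 z 75.7 yawerr -0.056 | Fon-tool tang(ccw) -5.68 rad -1.28 z -4.99 open 21.7 tilt [ 0.014 -0.015]
t 18.30 th -0.097 r 152.2 z 75.7 yawerr -0.050 | Fon-tool tang(ccw) -5.66 rad -2.46 z -3.95 open 21.2 tilt [ 0.018 -0.011]
```

```bash

python3 -m creep '{"jaw":[1,1,1,1],"slide":[[-0.0002,-0.006,0],[-0.0002,-0.006,0],[-0.0002,-0.006,0],[-0.0002,-0.006,0]],"spin":[-0.035,-0.035,-0.035,-0.035]}'>/dev/null; python3 k.py
python3 -m creep '{"jaw":[1,1],"slide":[[-0.0002,-0.005,0],[-0.0002,-0.005,0]],"spin":[-0.03,-0.03]}'>/dev/null; python3 k.py
python3 -m creep '{"jaw":[1],"slide":[[-0.0002,-0.005,0]],"spin":[-0.03]}'>/dev/null; python3 k.py
```

```text
t 18.70 th 0.040 r 152.1 z 75.6 yawerr -0.042 | Fon-tool tang(ccw) -8.74 rad -3.71 z -5.51 open 21.7 tilt [ 0.026 -0.004]
t 18.90 th 0.082 r 152.0 z 75.6 yawerr -0.024 | Fon-tool tang(ccw) -11.79 rad -2.22 z -4.73 open 21.8 tilt [0.03  0.004]
t 19.00 th 0.100 r 152.0 z 75.6 yawerr -0.011 | Fon-tool tang(ccw) -12.98 rad -1.76 z -3.43 open 21.6 tilt [0.032 0.009]
```

That overshot the target: the pull stiffened earlier than my gap estimate said and reached about 13 N. I'll unload now and inspect before doing anything else.

```bash

python3 -m creep '{"jaw":[1,1,1],"slide":[[0,0.003,0],[0,0.003,0],[0,0.002,0]],"spin":[0,0,0]}'>/dev/null; python3 k.py
python3 - <<'E'
from h import *;import cv2
k=lambda n,a,b,c,d:cv2.resize(cal(n)['image'][a:b,c:d],(400,400),interpolation=2)
cv2.imwrite('pics/p7.png',np.hstack([k('top',205,285,225,305),k('side',195,265,260,330)]))
E
python3 k.py
```

```text
t 19.30 th 0.050 r 152.0 z 75.7 yawerr 0.042 | Fon-tool tang(ccw) -2.47 rad -2.12 z -1.34 open 21.5 tilt [0.034 0.006]
t 19.40 th 0.048 r 152.0 z 75.7 yawerr 0.044 | Fon-tool tang(ccw) -2.90 rad -3.36 z -2.63 open 21.6 tilt [0.034 0.007]
```

View pics/p7.png

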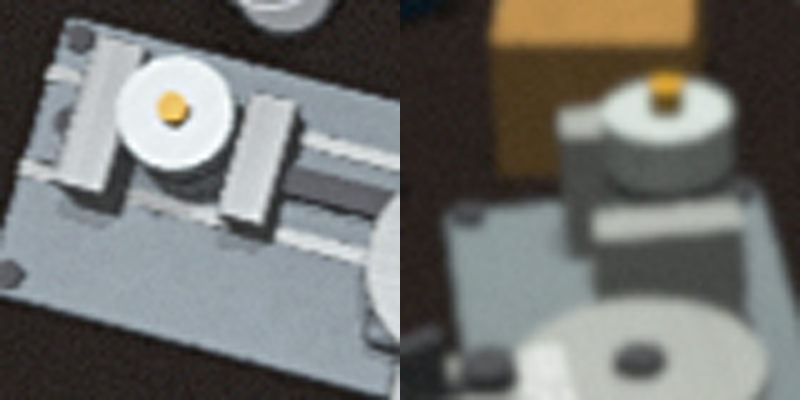

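The cell stands upright, touching both the stop (edge x≈110) and the jaw (edge x≈240), and it isn't deformed. Loosening and re-clamping would risk more than it gains, so I'll let go of the knob and withdraw.

```bash

python3 -m creep '{"jaw":[-0.2,-0.2,-0.2,-0.2,-0.2],"slide":[[0,0,0],[0,0,0],[0,0,0],[0,0,0],[0,0,0]],"spin":[0,0,0,0,0]}'>/dev/null; python3 k.py
python3 -m creep '{"jaw":[-0.2,-0.2,-0.2,-0.2,-0.2,-0.2,-0.2],"slide":[[0,0,-0.02],[0,0,-0.03],[0,0,-0.04],[0,0,-0.04],[0.03,0,-0.02],[0.03,0,0],[0.03,0,0]],"spin":[0,0,0,0,0,0,0]}'; 
python3 - <<'E'
from h import *;import cv2
a=cv2.resize(cal("top")["image"][130:370,140:440],(450,360),interpolation=2);b=cv2.resize(cal("side")["image"][190:330,220:356],(350,360),interpolation=2)
cv2.imwrite('pics/p8.png',np.hstack([a,b]))
E
```

```text
t 19.90 th 0.057 r 153.2 z 75.9 yawerr 0.034 | Fon-tool tang(ccw) -0.49 rad -0.35 z -0.40 open 55.6 tilt [0.031 0.006]
time: 20.6
position: [360.6, 82.2, 229.9]
eef_rot: [[-0.98, 0.195, 0.028], [0.195, 0.981, 0.005], [-0.027, 0.011, -1.0]]
contact_force: [-0.5, 0.4, -0.2]
opening: 55.8
```

View pics/p8.png

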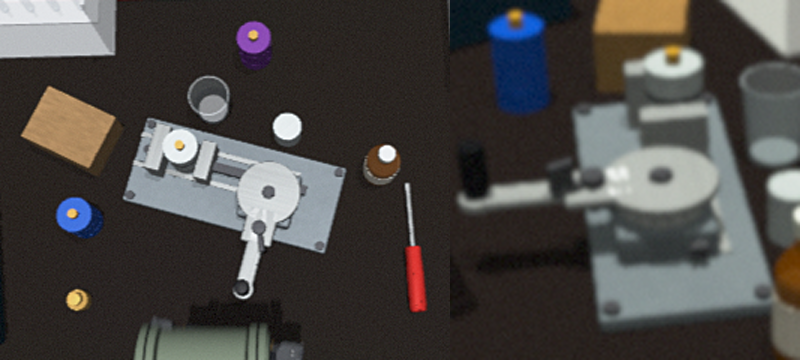

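The final view shows the gripper clear and the cell upright at (180,148) between the jaw and stop. The selector is still on the clamping side, and all bystanders are in place.

```bash
python3 -c "
from rig import env
print(env.finish_job())"
```

```text
the job is handed in; nothing more can be done
None
```

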